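Draw the sagging bolt of the shaker guard and hold its gate ajar

ROBOT

A 6-joint arm with a two-finger parallel gripper is mounted at the origin on the work surface. World frame = base frame: x ahead of the robot, y to its left, z up, the work surface at z = 0. Lengths are in m, angles in rad, forces in N, time in s.
With the tool pointing down it reaches from about 0.15 to 0.775 m from the base axis. Payload 6.1 kg.
Tool frame: the origin (TCP) lies where the fingers leave the gripper's body, on its centre line; the fingertips stand 73 mm ahead of it and the grasp point (between the pads) lies 54 mm ahead of it (arm.hold_point_z is the distance from the TCP to the grasp point, in m); z points along the fingers, y is the direction in which the jaws open and shut (so a half turn about z gives the same grasp; the last joint's range is limited). The gripper opens to 85 mm and grips with 20 to 120 N. Pads are 22 mm wide; open, the fingers measure 114 mm over their backs; the gripper's body (76 mm by 85 mm) begins 54 mm behind the grasp point. The pads swing forward as they close: fully open they stand 13 mm farther back than shut.
Start: joints at [-1.271, 0.126, -0.04, 1.405, 0, 1.571], TCP at [0.155, -0.502, 0.304] pointing down, gripper open.
Joint ranges: [-2.72, 2.72], [-0.95, 1.95], [-1.27, 1.35], [-1.78, 2.02], [-1.46, 1.47], [-3.14, 3.14]. Speed limits (rad/s): [2.39, 2.39, 3.01, 3.14, 3.14, 3.14].

INTERFACE

Orientations are given as a unit quaternion [x, y, z, w].
In Python, from workcell import arm gives the robot as it stands. The module is installed in compiled form; this text tells all that it offers.
- The arm moves only by the tool servo_tool, never from a script. Its argument "motion" is a list that holds one entry, the list of rows, each a list of 7 numbers: the closure, from 0 (fully open) to 1 (shut), then the shift along the tool's x, y, z in cm, then the turn, a rotation vector about the tool's x, y, z in rad. In form: [[[hand, tx, ty, tz, rx, ry, rz], ...]]. A call has 1 to 8 rows; each row shifts and turns the commanded pose from where the row before left it, along the tool's axes as they then stand; what a row does not reach is not made up. A row lasts 1/8 s, in which the tool goes at most 62.5 mm and 10.7 degrees, less where a joint would pass 70% of its speed; a pose out of reach is approached as far as the arm can. A call with a gripper value outside its range is refused whole. The fingers move at their own pace and stop on an object; "grip_force" is the grip in N (left out, the last holds). Time passes only in rows, so rows that do not move let the fingers close. It gives the time, the measured TCP pose, the force and the opening at its end, in the units of the state.
- arm.get_state(): the state, without advancing time (a new reading comes with each control period).
- arm.snapshot(name): name is "side" or "top"; returns a dict with "img" (400x640x3 uint8, red, green, blue), "intrinsics" (3x3 intrinsics, pixels), "R" (3x3) and "t" (3): a world point X has camera coordinates R X + t. Camera axes: x right, y down, z forward; pixel columns grow to the right and rows downward; lengths in m; the calibration is good to about 2 mm. A picture is of the moment at which its call begins. There is no depth.
- arm.job_done(): hands the job in, once; it reports no verdict.
The state is a dict: "time_s": time; "qpos": joint angles; "qd": joint speeds; "joint_efforts": joint torques, N m; "ee_pos": TCP position; "tool_rot": TCP orientation; "force": force on the tool from outside, world axes, zero at the start; "ft_torque": the same for the moment, N m; "width": opening from 0.0 (shut) to 1.0 (fully open).
Only numpy, scipy, OpenCV 4.12 (cv2) and the standard library are available. Lean on these libraries where they do the work, as an engineer would, in place of code of your own. Each camera call takes 0.05 s, during which the arm holds its last target. There are 200 camera calls.

TASK

The cover plate in the deck in front of the shaker's splash guard has come up at one edge and would stop the gate, so first press it down until it sits level again. Then take the bolt on the gate by its knob, lift the sagging bolt clear of the keeper's bent-up lip as you draw it back (do not wrench it against the keeper), and with the same knob swing the gate towards you until its free edge stands about 90 mm open. Finish there, still gripping the knob and holding the self-closing gate ajar; leave the bottle, jar, timer, tray and other things as they stand.

Things in the scene. Friction and masses are not known exactly. Their poses are not given: they have to be found in the camera images.
- guard: splash guard round a shaker, fixed on a steel deck 20 mm high. Origin at bench level below the middle of the shut gate's front face; x points into the guard (away from the robot), y to the gate's hinge side, z up. The deck reaches 150 mm before the gate and 245 mm to each side. Gate: y -150 to 150 mm, 22 mm thick, from 6 mm above the deck to 192 mm above the bench; posts and walls are no taller
- keeper: steel open-topped saddle on the post beside the gate's free edge (y -154 to -179 mm in the guard's frame), holding the bolt's end: its front cheek stops the gate from opening, and the 4 mm lip at its mouth, bent up, stands in the notch under the bolt's end. Its origin is that of guard
- cover_edge (a point): middle of the raised upper edge of the cover, a steel plate 89 x 89 x 4 mm in the deck, 27 to 117 mm before the gate's face. Its opposite edge (+y of the guard, hinge side) is tucked under the deck and acts as its hinge. From this point the plate runs 89 mm along the point's +y and 44 mm each way along its x. Level, its top is flush with the deck, 20 mm above the bench
- cover (a joint): tilt of the cover in rad: 0 level, positive with the edge up (11 to 18 mm up at the start). It stays where it is put: its rubber seal resists with about 4 N at the raised edge, then it stops hard at 0. Counts as level below 0.035 (3 mm)
- gate_hinge (a point): point on the vertical hinge axis of the gate, 152 mm above the bench; fixed to the guard
- gate (a joint): gate angle in rad: 0 shut, growing as the free edge swings towards the robot (clockwise from above, towards negative yaw, about gate_hinge). A spring closes it: 0.3 N m shut, 0.5 N m at 0.3 rad, 1 to 2 N at the knob. 0.30 rad opens the free edge by 90 mm
- knob_mid (a point): middle of the bolt's knob, a level black cylinder 15.6 mm in diameter, 34 mm long, along the point's x and sticking out to the robot (-x); y is the bolt's axis, towards the hinge; z up. 43 mm before the gate's face, 152 mm above the bench at the start, 40 mm below the gate's top; free beside and beneath. Moves with gate, barrel and bolt; at first about 261 mm from the hinge axis
- barrel (a joint): lift of the loose barrel (with its bolt) on its slotted plate, in m: 0 sagging, 0.014 lifted to the stop. It weighs about 3 N and drops back when let go. The notched bolt end clears the keeper's bent lip only when lifted by more than 0.007
- bolt (a joint): draw of the bolt along its axis towards the hinge side (+y of the guard when shut), in m: 0 to 0.003 at the start, 0.038 fully drawn (stop). Unlifted it catches on the lip at about 0.004; the end is out of the keeper beyond 0.023. Friction about 1.5 N; it stays where it is left
- bolt_nose: the notched end of the bolt, 16 mm square, at the bolt's free end, 63 mm from the knob. Its origin is on the bolt's axis beside the knob (28.5 mm behind knob_mid)
- bolt_knob: the knob of the bolt as a solid; origin on the bolt's axis, 28.5 mm behind knob_mid
- wash_bottle: white plastic bottle with cap, 44 mm diameter, 105 mm tall; bystander standing on the deck in front of the hinge-side post; origin at the centre of its underside
- timer: round white lab timer, 40 mm diameter, 19 mm tall; bystander on the deck between the cover and the wash bottle; origin at the centre of its underside
- conjugate_jar: small amber glass jar, 38 mm diameter, 50 mm tall; bystander standing on the deck in front of the bolt-side post; origin at the centre of its underside
- strip_tray: white eight-lane strip tray 110 x 190 x 13 mm; bystander lying on the shaker platform inside the guard; origin at the centre of its underside
- beaker: glass beaker, 52 mm diameter, 60 mm tall; bystander on the bench to the right of the guard; origin at the centre of its underside
- tube_rack: blue rack of tubes 70 x 160 x 68 mm; bystander on the bench to the left; origin at the centre of its underside
- tip_box: grey pipette tip box 85 x 120 x 67 mm; bystander on the bench to the right; origin at the centre of its underside
- forceps: steel forceps 150 mm long, lying flat; bystander on the bench to the left; origin near its middle at the underside

How it is judged:
By the outcome, as a careful person would: the job done as asked, in the order asked, and still so for the second after the job is handed in, while the arm keeps its last pose, push and grip.
It also fails if it takes over 42 s, if anything falls off the work surface, if the arm or the gripper's body presses on something with over 40 N, if the wrist force passes 120 N, or if a joint passes its speed limit or range.

## Working session

There is one attempt and no reset: what is moved stays moved. The work goes in short steps, Python scripts to look and compute and a tool call to move; the robot and the scene stay as the last step left them, time stands still between calls to the robot, and variables do not carry over. Pictures are saved under pics/ and viewed, about 8 in all and at most 12, crops included, and the job is handed in when it is done.

Besides the shell and the picture viewer there is one more tool, called after "Call:" as name(argument=value, ...) on one line, values as JSON. servo_tool: Moves the arm, as the interface text tells. Its arguments: {"type":"object","properties":{"motion":{"type":"array"},"grip_force":{"type":"number"}},"required":["motion"]}

```bash
mkdir -p pics
cat > h.py <<'E'
import numpy as np, cv2
from workcell import arm
def snap(v,name=None):
    s=arm.snapshot(v)
    if name: cv2.imwrite(f'pics/{name}.png',cv2.cvtColor(s['img'],cv2.COLOR_RGB2BGR))
    return s
def ray(s,px):
    K,R,t=map(np.array,(s['intrinsics'],s['R'],s['t']))
    d=R.T@np.linalg.inv(K)@np.array([px[0],px[1],1.]); return -R.T@t,d/np.linalg.norm(d)
def onz(s,px,z):
    o,d=ray(s,px); return o+d*(z-o[2])/d[2]
def proj(s,X):
    c=np.array(s['R'])@np.array(X)+np.array(s['t']); p=np.array(s['intrinsics'])@c; return p[:2]/p[2]
def tri(s1,p1,s2,p2):
    o1,d1=ray(s1,p1);o2,d2=ray(s2,p2)
    a=np.linalg.lstsq(np.c_[d1,-d2],o2-o1,rcond=None)[0]
    A=o1+a[0]*d1;B=o2+a[1]*d2; return (A+B)/2,np.linalg.norm(A-B)
E
python3 - <<'E'
from h import *
np.set_printoptions(precision=4,suppress=True)
for v in('side','top'):
    s=snap(v,v+'0'); R,t=np.array(s['R']),np.array(s['t']); print(v,-R.T@t,R[2],s['intrinsics'][0])
print(arm.get_state(),arm.hold_point_z)
E
```

```text
side [-0.2113  0.7296  0.9188] [ 0.5803 -0.5432 -0.6068] [425.0966   0.     322.75  ]
top [0.3068 0.0028 1.6339] [ 0.1622 -0.0179 -0.9866] [474.692    0.     322.1672]
{'time_s': 0.1, 'qpos': array([-1.271 ,  0.1263, -0.0405,  1.4054, -0.    ,  1.5708]), 'qd': array([ 0.0002, -0.0006,  0.003 ,  0.0005, -0.0012, -0.0006]), 'joint_efforts': array([ -0.0004, -43.6907,  35.3605,   0.0138,  -0.0001,  -0.    ]), 'ee_pos': array([ 0.155 , -0.5013,  0.3032]), 'tool_rot': array([ 0.9888,  0.1493, -0.0001, -0.0007]), 'force': array([-0.4994, -0.1527,  0.2703]), 'ft_torque': array([-0.0043,  0.0205, -0.0289]), 'width': 1.0056469140207311} 0.0539
```

View pics/side0.png

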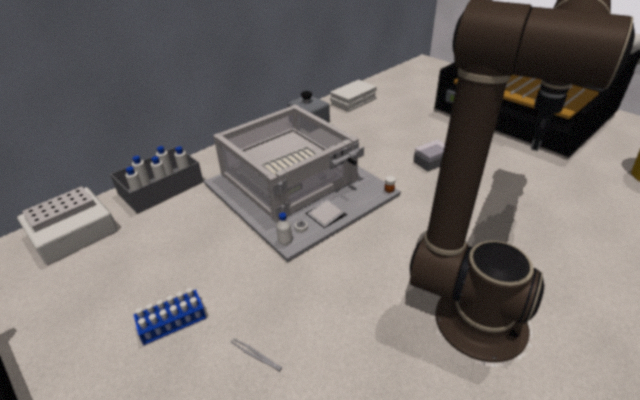

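View pics/top0.png

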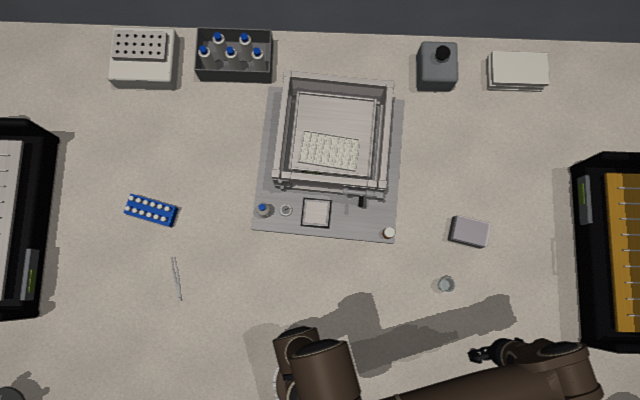

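Run:
```python
import cv2
a=cv2.imread('pics/top0.png')[165:250,245:405]; cv2.imwrite('pics/topc.png',cv2.resize(a,None,fx=5,fy=5,interpolation=cv2.INTER_CUBIC))
a=cv2.imread('pics/side0.png')[130:260,255:405]; cv2.imwrite('pics/sidec.png',cv2.resize(a,None,fx=4.5,fy=4.5,interpolation=cv2.INTER_CUBIC))
```

```text
(no output)
```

View pics/topc.png

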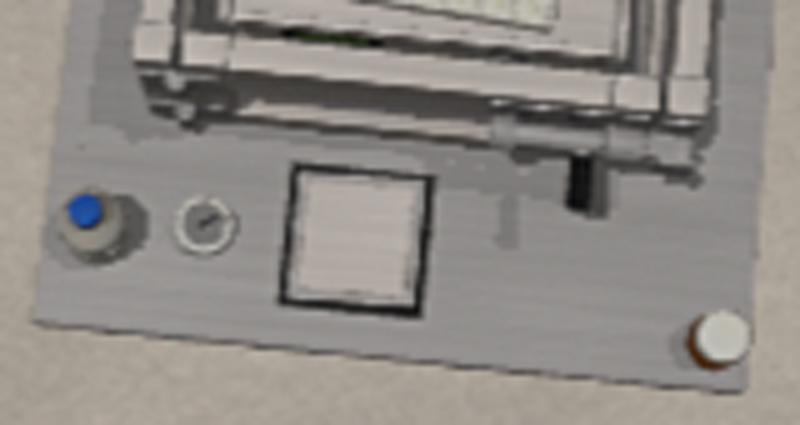

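View pics/sidec.png

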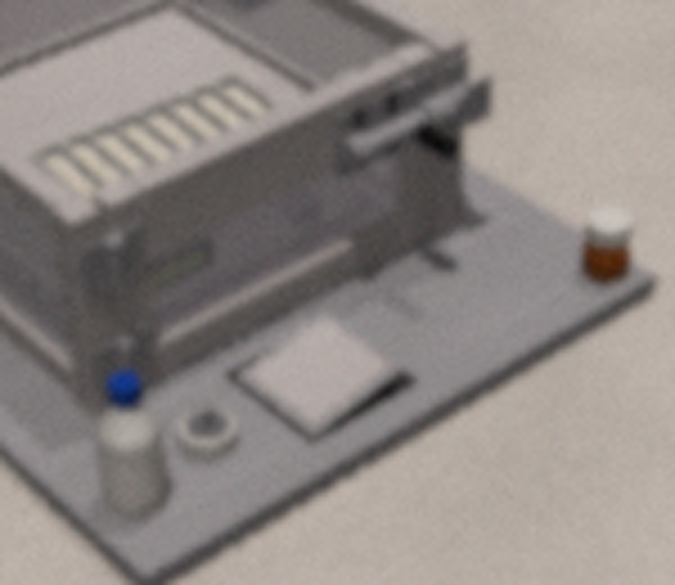

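```bash
cat >> h.py <<'E'
def T(u,v): return ((u+.5)/5-.5+245,(v+.5)/5-.5+165)
def S(u,v): return ((u+.5)/4.5-.5+255,(v+.5)/4.5-.5+130)
E
python3 - <<'E'
from h import *
np.set_printoptions(precision=4,suppress=True)
t=snap('top');s=snap('side')
L=onz(t,T(35,322),.02);R=onz(t,T(745,390),.02);print('deck',L,R,np.linalg.norm(L-R))
Ls=onz(s,S(147,582),.02);Rs=onz(s,S(655,280),.02);print('side',Ls,Rs,np.linalg.norm(Ls-Rs))
H=[onz(t,T(*p),.02) for p in((292,163),(435,177),(421,316),(280,303))]
print('hole',np.array(H),[np.linalg.norm(H[i]-H[i-1]) for i in range(4)])
e=(L-R)[:2];e/=np.linalg.norm(e);yaw=np.arctan2(-e[0],e[1]);print('yaw',yaw, 'hole yaw',[np.arctan2(-(a-b)[0],(a-b)[1]) for a,b in((H[0],H[1]),(H[3],H[2]))])
x=np.array([e[1],-e[0]]);M=(L+R)[:2]/2;O=M+.15*x;print('origin',O)
for p,z in(((579,152),.16),((579,210),.16),((579,181),.16)):
    P=onz(t,T(*p),z)[:2]-O;print('knob g',P@x,P@e)
print(tri(t,T(578,208),s,S(450,147)))
for h in H: P=h[:2]-O;print('hole g',P@x,P@e)
# jar, bottle
for n,p,z in(('jar',(720,337),.07),('bot',(85,210),.125),('timer',(205,224),.039)):
    P=onz(t,T(*p),z)[:2]-O;print(n,P@x,P@e)
# knob black mask
for c,roi in((t,(190,220,350,375)),(s,(150,170,340,365))):
    a,b,l,r=roi;g=c['img'][a:b,l:r].max(2);print(g.min());
    ys,xs=np.where(g<50);print(xs.mean()+l,ys.mean()+a,len(xs),xs.min()+l,xs.max()+l,ys.min()+a,ys.max()+a)
E
```

```text
deck [0.501  0.2127 0.02  ] [ 0.4676 -0.2735  0.02  ] 0.48735608102317934
side [0.4989 0.2135 0.02  ] [ 0.4643 -0.2726  0.02  ] 0.4872793356158256
hole [[ 0.6165  0.0409  0.02  ]
 [ 0.6096 -0.0582  0.02  ]
 [ 0.5124 -0.0507  0.02  ]
 [ 0.5187  0.0461  0.02  ]] [np.float64(0.09795340081180312), np.float64(0.09940579733633652), np.float64(0.09742517791014466), np.float64(0.09701266775369674)]
yaw -0.06857394530390579 hole yaw [np.float64(-0.0701908572897425), np.float64(-0.06487994424814306)]
origin [ 0.6339 -0.0407]
knob g -0.024734700916072695 -0.10514893398177907
knob g -0.061927966032861846 -0.10814695505182462
knob g -0.043368751275621134 -0.10665096063694893
(array([ 0.5663, -0.1442,  0.1568]), np.float64(0.0007470413276241357))
hole g -0.022965099518900037 0.08024334233977536
hole g -0.023125829874039102 -0.01916232505311398
hole g -0.12054753545570612 -0.018339784852073847
hole g -0.12090589953779124 0.07867222100222143
jar -0.12189844324138101 -0.21643204055330306
bot -0.08651852697464975 0.2057681781755582
timer -0.07436878629012278 0.13418149008916505
11
360.7 200.78 50 358 363 196 206
12
350.6222222222222 160.24444444444444 45 341 355 152 164
```

Call:
servo_tool(motion=[[[1,0,0,0,0,0,0.184],[1,0,0,0,0,0,0.184],[1,2.6,-3.5,0,0,0,0],[1,2.6,-3.5,0,0,0,0],[1,2.6,-3.5,0,0,0,0],[1,2.6,-3.5,0,0,0,0],[1,2.6,-3.5,0,0,0,0],[1,2.6,-3.5,0,0,0,0]]])

```text
time_s: 1.2
ee_pos: [0.3257, -0.3015, 0.3038]
tool_rot: [0.999, -0.034, 0.0, 0.0]
force: [0.3, -1.3, -0.1]
width: -0.001
```

Call:
servo_tool(motion=[[[1,2.6,-3.5,0,0,0,0],[1,2.6,-3.5,0,0,0,0],[1,2.6,-3.5,0,0,0,0],[1,2.6,-3.5,0,0,0,0],[1,2.6,-3.5,0,0,0,0],[1,2.6,-3.5,0,0,0,0],[1,2.6,-3.5,0,0,0,0],[1,2.6,-3.5,0,0,0,0]]])

```text
time_s: 2.2
ee_pos: [0.5523, -0.0366, 0.3037]
tool_rot: [0.999, -0.033, -0.0, -0.0]
force: [-0.1, -0.3, -0.6]
width: -0.001
```

Call:
servo_tool(motion=[[[1,0,0,0,0,0,0]]])

```text
time_s: 2.33
ee_pos: [0.5529, -0.0359, 0.3029]
tool_rot: [0.999, -0.032, -0.001, -0.0]
force: [-1.4, -0.4, -0.2]
width: 0.001
```

```bash
cat >> h.py <<'E'
from scipy.spatial.transform import Rotation as Ro
O=np.array([.6339,-.0407]);yaw=-.0686
X=np.array([np.cos(yaw),np.sin(yaw)]);Y=np.array([-X[1],X[0]])
def st():
    q=arm.get_state();p=np.array(q['ee_pos']);r=Ro.from_quat(q['tool_rot']).as_matrix()
    d=p[:2]-O;tip=p+.073*r[:,2];gp=p+.0539*r[:,2];g=lambda a:(round((a[:2]-O)@X,4),round((a[:2]-O)@Y,4),round(a[2],4))
    print('t',q['time_s'],'tip g',g(tip),'grasp g',g(gp),'z',r[:,2].round(3),'toolx yaw',np.arctan2(r[1,0],r[0,0]).round(3),'F',np.round(q['force'],1),'w',round(q['width'],3))
E
python3 -c "
from h import *
st()"
```

```text
t 2.325 tip g (np.float64(-0.0813), np.float64(-0.0007), np.float64(0.2299)) grasp g (np.float64(-0.0812), np.float64(-0.0007), np.float64(0.249)) z [-0.001  0.001 -1.   ] toolx yaw -0.064 F [-1.4 -0.4 -0.2] w 0.001
```

Call:
servo_tool(motion=[[[1,0,-0.4,3.5,0,0,0],[1,0,0,4,0,0,0],[1,0,0,4,0,0,0],[1,0,0,3.5,0,0,0],[1,0,0,2,0,0,0],[1,0,0,0.5,0,0,0],[1,0,0,0.5,0,0,0]]])

```text
time_s: 3.2
ee_pos: [0.5519, -0.0361, 0.1245]
tool_rot: [0.999, -0.033, 0.001, -0.001]
force: [0.5, 0.0, 0.7]
width: 0.001
```

Call:
servo_tool(motion=[[[1,0,0,0.5,0,0,0],[1,0,0,0.5,0,0,0],[1,0,0,0.5,0,0,0],[1,0,0,0.5,0,0,0],[1,0,0,0,0,0,0]]])

```text
time_s: 3.82
ee_pos: [0.5518, -0.0356, 0.1037]
tool_rot: [0.999, -0.032, 0.0, -0.001]
force: [-0.7, 0.3, 1.4]
width: 0.002
```

```bash
python3 -c "
from h import *
st()"
```

```text
t 3.825 tip g (np.float64(-0.0823), np.float64(-0.0004), np.float64(0.0307)) grasp g (np.float64(-0.0823), np.float64(-0.0004), np.float64(0.0498)) z [ 0.     0.002 -1.   ] toolx yaw -0.065 F [-0.7  0.3  1.4] w 0.002
```

Call:
servo_tool(motion=[[[1,0,-0.4,0,0,0,0],[1,0,0,0.4,0,0,0],[1,0,0,0.3,0,0,0],[1,0,0,0,0,0,0]]])

```text
time_s: 4.32
ee_pos: [0.5519, -0.0336, 0.0966]
tool_rot: [1.0, -0.031, 0.0, -0.002]
force: [-0.7, 0.0, 0.6]
width: -0.002
```

Call:
servo_tool(motion=[[[1,0,0,0.3,0,0,0],[1,0,0,0,0,0,0]]])

```text
time_s: 4.58
ee_pos: [0.5519, -0.0336, 0.0936]
tool_rot: [1.0, -0.031, -0.0, -0.002]
force: [-0.0, 0.1, 0.9]
width: 0.003
```

```bash
python3 -c "
from h import *
st()"
```

```text
t 4.575 tip g (np.float64(-0.0824), np.float64(0.0017), np.float64(0.0206)) grasp g (np.float64(-0.0824), np.float64(0.0017), np.float64(0.0397)) z [ 0.     0.003 -1.   ] toolx yaw -0.062 F [-0.   0.1  0.9] w 0.003
```

Run:
```python
from h import *
a=snap('side')['img'][130:260,255:405,::-1];cv2.imwrite('pics/s1.png',cv2.resize(a,None,fx=4.5,fy=4.5,interpolation=cv2.INTER_CUBIC))
```

```text
(no output)
```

View pics/s1.png

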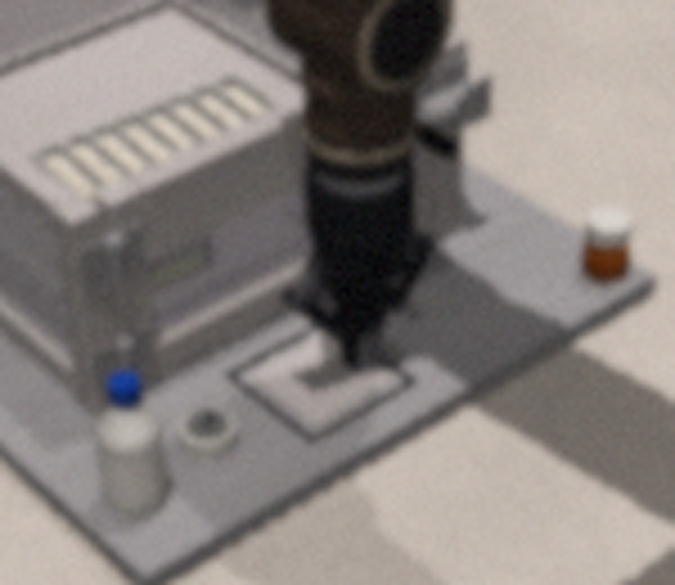

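The picture shows the cover nearly flush (its dark gap at (410,380) has almost closed). I'll press on to feel the hard stop.

Call:
servo_tool(motion=[[[1,0,0,0.2,0,0,0],[1,0,0,0,0,0,0]]])

```text
time_s: 4.88
ee_pos: [0.5518, -0.0335, 0.0926]
tool_rot: [1.0, -0.031, 0.0, -0.002]
force: [-2.4, -0.6, 8.0]
width: -0.002
```

Call:
servo_tool(motion=[[[1,0,0,0.1,0,0,0],[1,0,0,0,0,0,0]]])

```text
time_s: 5.12
ee_pos: [0.5518, -0.0335, 0.0925]
tool_rot: [1.0, -0.031, 0.001, -0.002]
force: [-5.0, -0.1, 14.2]
width: -0.002
```

Call:
servo_tool(motion=[[[1,0,0,-2.5,0,0,0],[0.4,0,0,-4,0,0,0],[0.4,0,0,-4.5,0,0,0],[0.4,0,0,-4.5,0,0,0],[0.4,0,0,-4.5,0,0,0],[0.4,1.2,3.6,0,0,0,0],[0.4,1.2,3.7,0,0,0,0],[0.4,1.2,3.7,0,0,0,0]]])

```text
time_s: 6.12
ee_pos: [0.5813, -0.1471, 0.2903]
tool_rot: [1.0, -0.031, 0.0, -0.002]
force: [1.0, 0.3, 0.2]
width: 0.601
```

Call:
servo_tool(motion=[[[0.4,0,0,0,0,0,0],[0.4,0,0,0,0,0,0]]])

```text
time_s: 6.38
ee_pos: [0.5808, -0.1459, 0.2901]
tool_rot: [1.0, -0.031, -0.0, -0.002]
force: [-0.2, 0.2, -0.8]
width: 0.599
```

Run:
```python
from h import *
st()
s=snap('side');t=snap('top')
a=s['img'][130:220,310:390,::-1];b=t['img'][160:250,320:400,::-1]
cv2.imwrite('pics/s2.png',np.hstack([cv2.resize(i,None,fx=4.9,fy=4.9,interpolation=cv2.INTER_CUBIC) for i in(a,b)]))
# cover visible? hole corners recheck
```

```text
t 6.375 tip g (np.float64(-0.0458), np.float64(-0.1083), np.float64(0.2171)) grasp g (np.float64(-0.0458), np.float64(-0.1084), np.float64(0.2362)) z [-0.001  0.004 -1.   ] toolx yaw -0.062 F [-0.2  0.2 -0.8] w 0.599
```

View pics/s2.png

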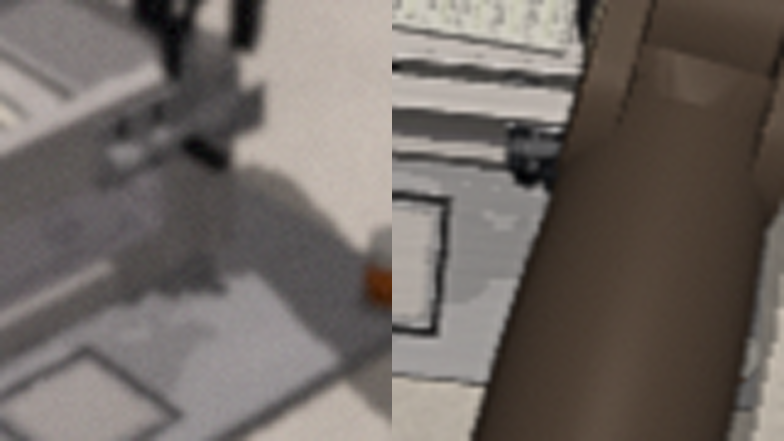

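The left half shows the cover level, with an even dark frame around it at (90,400). The fingers stand on both sides of the knob (knob tip at about (215,160)). I'll go down now.

Call:
servo_tool(motion=[[[0.4,0,0,2.5,0,0,0],[0.4,0,0,2.5,0,0,0],[0.4,0,0,1.6,0,0,0],[0.4,0,0,1,0,0,0],[0.4,0,0,0.6,0,0,0],[0.6,0,0,0,0,0,0],[0.7,0,0,0,0,0,0],[0.7,0,0,0,0,0,0]]], grip_force=25)

```text
time_s: 7.48
ee_pos: [0.5812, -0.1461, 0.2092]
tool_rot: [1.0, -0.031, 0.001, -0.002]
force: [0.8, 0.6, 0.3]
width: 0.298
```

Run:
```python
from h import *
st()
s=snap('side')
a=s['img'][120:190,310:390,::-1]
cv2.imwrite('pics/s3.png',cv2.resize(a,None,fx=7,fy=7,interpolation=cv2.INTER_CUBIC))
```

```text
t 7.475 tip g (np.float64(-0.0452), np.float64(-0.1085), np.float64(0.1362)) grasp g (np.float64(-0.0453), np.float64(-0.1086), np.float64(0.1553)) z [ 0.001  0.003 -1.   ] toolx yaw -0.062 F [0.8 0.6 0.3] w 0.298
```

View pics/s3.png

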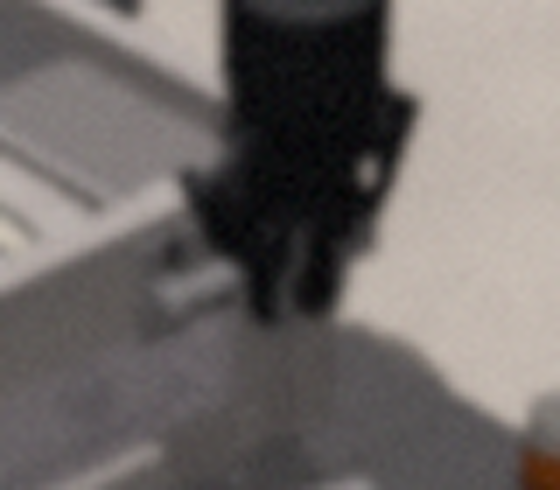

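The fingers are round the knob with no contact force. I'll close slowly and watch the sideways force.

Call:
servo_tool(motion=[[[0.76,0,0,0,0,0,0],[0.76,0,0,0,0,0,0]]])

```text
time_s: 7.78
ee_pos: [0.581, -0.146, 0.2086]
tool_rot: [1.0, -0.031, 0.0, -0.002]
force: [-0.2, 0.1, 0.2]
width: 0.241
```

Call:
servo_tool(motion=[[[0.79,0,0,0,0,0,0],[0.79,0,0,0,0,0,0]]])

```text
time_s: 8.02
ee_pos: [0.5811, -0.1457, 0.2086]
tool_rot: [1.0, -0.031, 0.0, -0.002]
force: [0.0, 1.8, 0.2]
width: 0.209
```

Call:
servo_tool(motion=[[[0.81,0,0,0,0,0,0],[0.81,0,0,0,0,0,0]]])

```text
time_s: 8.28
ee_pos: [0.5812, -0.1451, 0.2087]
tool_rot: [1.0, -0.031, 0.0, -0.003]
force: [1.1, 4.4, 1.3]
width: 0.192
```

Call:
servo_tool(motion=[[[0.81,0,-0.1,0,0,0,0],[0.81,0,0,0,0,0,0]]])

```text
time_s: 8.52
ee_pos: [0.5811, -0.1448, 0.2086]
tool_rot: [1.0, -0.031, 0.0, -0.002]
force: [0.2, 3.6, 0.9]
width: 0.192
```

Call:
servo_tool(motion=[[[0.9,0,0,0,0,0,0],[1,0,0,0,0,0,0],[1,0,0,0,0,0,0]]], grip_force=35)

```text
time_s: 8.9
ee_pos: [0.5812, -0.1446, 0.2088]
tool_rot: [1.0, -0.031, 0.0, -0.002]
force: [1.4, 4.5, 2.5]
width: 0.169
```

Call:
servo_tool(motion=[[[1,0,-0.1,0,0,0,0],[1,0,0,-0.4,0,0,0],[1,0,0,-0.3,0,0,0],[1,0,0,0,0,0,0]]])

```text
time_s: 9.4
ee_pos: [0.581, -0.1443, 0.2155]
tool_rot: [1.0, -0.031, -0.0, -0.001]
force: [1.5, 1.1, -2.6]
width: 0.167
```

Call:
servo_tool(motion=[[[1,0,0,-0.2,0,0,0],[1,0,0,-0.15,0,0,0],[1,0,0,0,0,0,0]]])

```text
time_s: 9.78
ee_pos: [0.581, -0.1443, 0.2192]
tool_rot: [1.0, -0.031, 0.0, -0.001]
force: [0.7, -1.5, -3.4]
width: 0.169
```

```bash
python3 -c "
from h import *
st()"
```

```text
t 9.775 tip g (np.float64(-0.0456), np.float64(-0.1068), np.float64(0.1462)) grasp g (np.float64(-0.0456), np.float64(-0.1068), np.float64(0.1653)) z [ 0.     0.003 -1.   ] toolx yaw -0.062 F [ 0.7 -1.5 -3.4] w 0.169
```

Call:
servo_tool(motion=[[[1,0,-0.3,0,0,0,0],[1,0,-0.4,0,0,0,0],[1,0,-0.3,0,0,0,0],[1,0,0,0,0,0,0]]])

```text
time_s: 10.28
ee_pos: [0.5818, -0.1335, 0.2191]
tool_rot: [1.0, -0.031, 0.0, -0.002]
force: [0.5, 0.1, -2.7]
width: 0.168
```

Call:
servo_tool(motion=[[[1,0,-0.5,0,0,0,0],[1,0,-0.5,0,0,0,0],[1,0,-0.5,0,0,0,0],[1,0,-0.5,0,0,0,0],[1,0,0,0,0,0,0]]])

```text
time_s: 10.9
ee_pos: [0.5831, -0.1133, 0.2191]
tool_rot: [1.0, -0.03, 0.0, -0.002]
force: [1.9, 0.9, -3.4]
width: 0.17
```

```bash
python3 -c "
from h import *
st()"
```

```text
t 10.9 tip g (np.float64(-0.0457), np.float64(-0.0755), np.float64(0.1461)) grasp g (np.float64(-0.0457), np.float64(-0.0756), np.float64(0.1652)) z [ 0.     0.004 -1.   ] toolx yaw -0.061 F [ 1.9  0.9 -3.4] w 0.17
```

Call:
servo_tool(motion=[[[1,-0.34,-0.07,0,0,0,0.015],[1,-0.68,-0.14,0,0,0,0.03],[1,-0.68,-0.14,0,0,0,0.03],[1,0,0,0,0,0,0]]])

```text
time_s: 11.4
ee_pos: [0.5657, -0.109, 0.2194]
tool_rot: [0.998, -0.069, 0.0, -0.002]
force: [2.1, 1.1, -3.3]
width: 0.169
```

```bash
python3 -c "
from h import *
st()"
```

```text
t 11.4 tip g (np.float64(-0.0634), np.float64(-0.0725), np.float64(0.1464)) grasp g (np.float64(-0.0634), np.float64(-0.0726), np.float64(0.1655)) z [ 0.     0.003 -1.   ] toolx yaw -0.137 F [ 2.1  1.1 -3.3] w 0.169
```

Opening cleanly: about 2 N along x, as the spring should give. I'll keep going.

Call:
servo_tool(motion=[[[1,-0.68,-0.14,0,0,0,0.03],[1,-0.68,-0.14,0,0,0,0.03],[1,-0.68,-0.14,0,0,0,0.03],[1,-0.68,-0.14,0,0,0,0.03],[1,-0.68,-0.14,0,0,0,0.03],[1,-0.68,-0.14,0,0,0,0.03],[1,0,0,0,0,0,0]]])

```text
time_s: 12.28
ee_pos: [0.5212, -0.1269, 0.2203]
tool_rot: [0.991, -0.129, 0.004, -0.024]
force: [16.1, 23.5, -3.6]
width: 0.166
```

Call:
servo_tool(motion=[[[1,-0.68,-0.14,0,0,0,0.03],[1,-0.34,-0.07,0,0,0,0.015],[1,0,0,0,0,0,0],[1,0,0,0,0,0,0]]])

```text
time_s: 12.78
ee_pos: [0.5138, -0.1268, 0.2221]
tool_rot: [0.99, -0.137, 0.009, -0.04]
force: [36.4, 62.2, -3.2]
width: 0.166
```

Run:
```python
from h import *
st()
s=snap('side');t=snap('top')
a=s['img'][120:240,260:400,::-1];b=t['img'][140:260,250:390,::-1]
cv2.imwrite('pics/s4.png',cv2.resize(np.hstack([a,b]),None,fx=2.85,fy=2.85,interpolation=cv2.INTER_CUBIC))
```

```text
t 12.775 tip g (np.float64(-0.1122), np.float64(-0.0884), np.float64(0.1494)) grasp g (np.float64(-0.1126), np.float64(-0.0899), np.float64(0.1684)) z [ 0.029  0.077 -0.997] toolx yaw -0.276 F [36.4 62.2 -3.2] w 0.166
```

View pics/s4.png

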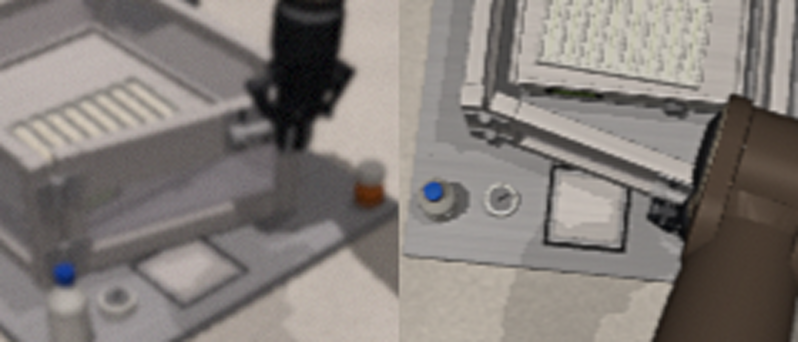

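```bash
python3 -c "
from h import *
q=arm.get_state()
for k in q: print(k,np.round(q[k],3))"
```

```text
time_s 12.875
qpos [-0.276  0.141 -0.203  1.22   0.081  3.141]
qd [ 0.001  0.     0.002 -0.    -0.     0.001]
joint_efforts [-35.786 -46.     27.099   7.548 -18.824  -0.446]
ee_pos [ 0.514 -0.127  0.222]
tool_rot [ 0.99  -0.137  0.009 -0.04 ]
force [35.761 61.52  -3.124]
ft_torque [11.936 -6.989 -0.556]
width 0.168
```

The last joint reached its limit (j6 = 3.14), and the blocked turn pushed the bolt back out. I'll bring the gate back while redrawing the bolt, then take a fresh grasp turned half round.

Call:
servo_tool(motion=[[[1,0.7,-0.4,0,-0.02,0,-0.018],[1,0.7,-0.4,0,-0.02,0,-0.018],[1,0,0,0,0,0,0]]])

```text
time_s: 13.25
ee_pos: [0.526, -0.128, 0.2207]
tool_rot: [0.993, -0.121, 0.003, -0.012]
force: [19.1, 35.0, -2.8]
width: 0.165
```

```bash
python3 -c "
from h import *
st();print(arm.get_state()['qpos'],arm.get_state()['ee_pos'])"
```

```text
t 13.25 tip g (np.float64(-0.1012), np.float64(-0.0928), np.float64(0.1477)) grasp g (np.float64(-0.1013), np.float64(-0.0933), np.float64(0.1668)) z [ 0.008  0.022 -1.   ] toolx yaw -0.243 F [19.1 35.  -2.8] w 0.165
[-0.24844018  0.16718404 -0.17365221  1.22762022  0.02365145  3.13629333] [ 0.52598078 -0.12799297  0.22068317]
```

Call:
servo_tool(motion=[[[1,0.6,-0.6,0,-0.01,0,-0.015],[1,0.6,-0.7,0,-0.01,0,-0.015],[1,0.6,-0.7,0,0,0,-0.015],[1,0,0,0,0,0,0]]])

```text
time_s: 13.75
ee_pos: [0.544, -0.1201, 0.2191]
tool_rot: [0.995, -0.102, -0.003, 0.008]
force: [3.2, 0.6, -2.4]
width: 0.169
```

```bash
python3 -c "
from h import *
st();print(arm.get_state()['qpos'],arm.get_state()['ee_pos'])"
```

```text
t 13.75 tip g (np.float64(-0.0847), np.float64(-0.0866), np.float64(0.1461)) grasp g (np.float64(-0.0846), np.float64(-0.0862), np.float64(0.1652)) z [-0.007 -0.016 -1.   ] toolx yaw -0.204 F [ 3.2  0.6 -2.4] w 0.169
[-0.21057912  0.20130722 -0.1355923   1.23782143 -0.01679732  3.13547472] [ 0.5440002  -0.12010744  0.21911498]
```

Call:
servo_tool(motion=[[[1,0.4,-0.6,0,0.008,0,-0.013],[1,0.5,-0.6,0,0.008,0,-0.013],[1,0.5,-0.6,0,0,0,-0.013],[1,0,0,0,0,0,0]]])

```text
time_s: 14.25
ee_pos: [0.5614, -0.1045, 0.2189]
tool_rot: [0.997, -0.082, -0.002, 0.0]
force: [1.1, 1.4, -2.8]
width: 0.168
```

```bash
python3 -c "
from h import *
st();print(arm.get_state()['qpos'],arm.get_state()['ee_pos'])"
```

```text
t 14.25 tip g (np.float64(-0.0682), np.float64(-0.0687), np.float64(0.1459)) grasp g (np.float64(-0.0682), np.float64(-0.0687), np.float64(0.165)) z [-0.004 -0.    -1.   ] toolx yaw -0.164 F [ 1.1  1.4 -2.8] w 0.168
[-1.83811289e-01  2.27544493e-01 -1.03139613e-01  1.24424083e+00
 -7.70017905e-04  3.12208262e+00] [ 0.56142524 -0.10454902  0.21893253]
```

Call:
servo_tool(motion=[[[1,0.57,0.14,0,0,0,-0.025],[1,0.57,0.14,0,0,0,-0.025],[1,0.57,0.14,0,0,0,-0.025],[1,0.5,0.14,0,0,0,-0.025],[1,0,0,0,0,0,0]]])

```text
time_s: 14.88
ee_pos: [0.5826, -0.1138, 0.2189]
tool_rot: [0.999, -0.033, -0.002, 0.001]
force: [2.0, 0.5, -2.1]
width: 0.168
```

```bash
python3 -c "
from h import *
st();print(arm.get_state()['qpos'],arm.get_state()['ee_pos'])"
```

```text
t 14.875 tip g (np.float64(-0.0465), np.float64(-0.0765), np.float64(0.1459)) grasp g (np.float64(-0.0464), np.float64(-0.0765), np.float64(0.165)) z [-0.004 -0.001 -1.   ] toolx yaw -0.065 F [ 2.   0.5 -2.1] w 0.168
[-1.92263286e-01  2.69495501e-01 -4.91330446e-02  1.25597381e+00
 -1.73085777e-03  3.01472526e+00] [ 0.58260024 -0.11380659  0.21891756]
```

Call:
servo_tool(motion=[[[1,0,0,0.5,0,0,0],[1,0,0,0.5,0,0,0],[0.8,0,0,0,0,0,0],[0.4,0,0,0,0,0,0],[0.4,0,0,0,0,0,0],[0.4,0,0,-2,0,0,0],[0.4,0,0,-3,0,0,0],[0.4,0,0,-3,0,0,0]]])

```text
time_s: 15.88
ee_pos: [0.5823, -0.1136, 0.29]
tool_rot: [0.999, -0.033, -0.002, 0.001]
force: [-0.1, -0.7, 0.4]
width: 0.598
```

Call:
servo_tool(motion=[[[0.4,0,0,0,0,0,-0.1848],[0.4,0,0,0,0,0,-0.1848],[0.4,0,0,0,0,0,-0.1848],[0.4,0,0,0,0,0,-0.1848],[0.4,0,0,0,0,0,-0.1848],[0.4,0,0,0,0,0,-0.1848],[0.4,0,0,0,0,0,-0.1848],[0.4,0,0,0,0,0,-0.1848]]])

```text
time_s: 16.88
ee_pos: [0.5824, -0.1136, 0.2893]
tool_rot: [0.759, 0.651, -0.002, -0.001]
force: [-0.6, -0.3, -0.6]
width: 0.6
```

Call:
servo_tool(motion=[[[0.4,0,0,0,0,0,-0.1848],[0.4,0,0,0,0,0,-0.1848],[0.4,0,0,0,0,0,-0.1848],[0.4,0,0,0,0,0,-0.1848],[0.4,0,0,0,0,0,-0.1848],[0.4,0,0,0,0,0,-0.1848],[0.4,0,0,0,0,0,-0.1848],[0.4,0,0,0,0,0,-0.1848]]])

```text
time_s: 17.88
ee_pos: [0.5824, -0.1136, 0.2892]
tool_rot: [0.122, 0.993, -0.001, -0.002]
force: [-0.1, 0.0, -0.2]
width: 0.599
```

Call:
servo_tool(motion=[[[0.4,0,0,0,0,0,-0.1848],[0.4,0,0,0,0,0,0]]])

```text
time_s: 18.12
ee_pos: [0.5824, -0.1136, 0.2892]
tool_rot: [0.034, 0.999, -0.001, -0.002]
force: [0.0, 0.3, 0.5]
width: 0.597
```

Run:
```python
from h import *
st();print(arm.get_state()['qpos'])
s=snap('side')
a=s['img'][120:240,260:400,::-1]
cv2.imwrite('pics/s5.png',cv2.resize(a,None,fx=5,fy=5,interpolation=cv2.INTER_CUBIC))
```

```text
t 18.125 tip g (np.float64(-0.0466), np.float64(-0.0763), np.float64(0.2162)) grasp g (np.float64(-0.0466), np.float64(-0.0763), np.float64(0.2353)) z [-0.004 -0.001 -1.   ] toolx yaw 3.074 F [0.  0.3 0.5] w 0.597
[-0.19184734  0.25981256  0.09207467  1.40679246 -0.00188322 -0.12428643]
```

View pics/s5.png

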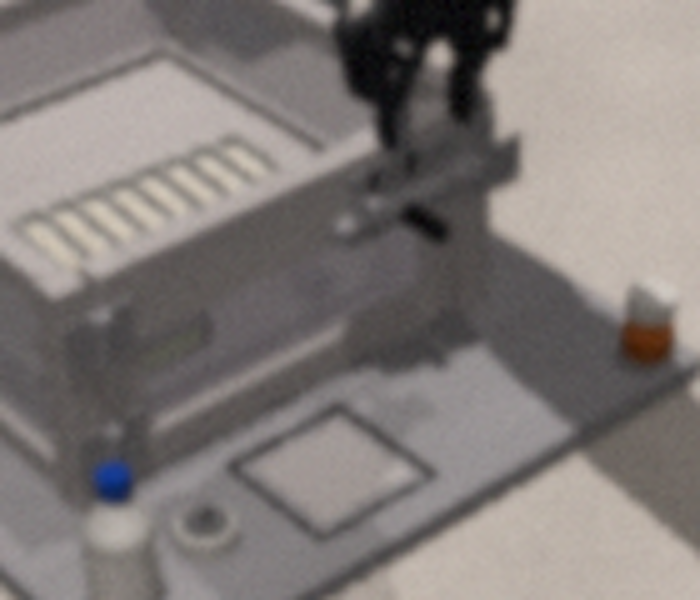

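Run:
```python
from h import *
s=snap('side')
for y in (-.107,-.092,-.0765,-.07):
    w=O-.060*X+y*Y; print(y,proj(s,[*w,.152]))
g=s['img'][155:172,338:356].max(2); ys,xs=np.where(g<50); print(xs.mean()+338,ys.mean()+155,xs.max()+338,ys.max()+155,len(xs))
```

```text
-0.107 [354.18452648 163.54664387]
-0.092 [350.83343892 165.2464357 ]
-0.0765 [347.33209589 167.02244249]
-0.07 [345.85197127 167.7732148 ]
344.5581395348837 163.97674418604652 349 167 43
```

The bolt stays drawn and has sagged, the gate is shut and the cover is level. The knob projects where I expected it. I'll regrip.

Call:
servo_tool(motion=[[[0.4,0,0,2.5,0,0,0],[0.4,0,0,2.5,0,0,0],[0.4,0,0,1.6,0,0,0],[0.4,0,0,1,0,0,0],[0.4,0,0,0.5,0,0,0],[0.7,0,0,0,0,0,0],[0.8,0,0,0,0,0,0],[0.8,0,0,0,0,0,0]]])

```text
time_s: 19.23
ee_pos: [0.5824, -0.1137, 0.2086]
tool_rot: [0.033, 0.999, -0.001, -0.002]
force: [0.3, 0.2, -0.1]
width: 0.2
```

Call:
servo_tool(motion=[[[1,0,0,0,0,0,0],[1,0,0,0,0,0,0],[1,0,0,0,0,0,0],[1,0,0,-0.5,0,0,0],[1,0,0,-0.5,0,0,0],[1,0,0.2,0,0,0,0],[1,0,0,0,0,0,0]]], grip_force=40)

```text
time_s: 20.1
ee_pos: [0.5823, -0.1115, 0.2179]
tool_rot: [0.033, 0.999, -0.001, -0.002]
force: [0.8, -0.9, -2.7]
width: 0.164
```

```bash
python3 -c "
from h import *
st();print(arm.get_state()['qpos'])"
```

```text
t 20.1 tip g (np.float64(-0.0469), np.float64(-0.0743), np.float64(0.1449)) grasp g (np.float64(-0.0468), np.float64(-0.0743), np.float64(0.164)) z [-0.004 -0.001 -1.   ] toolx yaw 3.076 F [ 0.8 -0.9 -2.7] w 0.164
[-0.18855577  0.26862216 -0.05259911  1.25365573 -0.00184465 -0.12307694]
```

Call:
servo_tool(motion=[[[1,0.34,0.07,0,0,0,0.015],[1,0.67,0.15,0,0,0,0.03],[1,0.67,0.15,0,0,0,0.03],[1,0.67,0.15,0,0,0,0.03],[1,0.67,0.15,0,0,0,0.03],[1,0,0,0,0,0,0]]])

```text
time_s: 20.85
ee_pos: [0.5525, -0.1012, 0.2183]
tool_rot: [0.1, 0.995, -0.001, -0.002]
force: [1.0, -1.7, -2.3]
width: 0.166
```

```bash
python3 -c "
from h import *
st();print(arm.get_state()['qpos'])"
```

```text
t 20.85 tip g (np.float64(-0.0773), np.float64(-0.066), np.float64(0.1453)) grasp g (np.float64(-0.0773), np.float64(-0.066), np.float64(0.1644)) z [-0.004 -0.001 -1.   ] toolx yaw 2.941 F [ 1.  -1.7 -2.3] w 0.166
[-0.18038818  0.21028336 -0.12630284  1.23827725 -0.00179075  0.0204334 ]
```

Call:
servo_tool(motion=[[[1,0.67,0.15,0,0,0,0.03],[1,0.67,0.15,0,0,0,0.03],[1,0.67,0.15,0,0,0,0.03],[1,0.67,0.15,0,0,0,0.03],[1,0.67,0.15,0,0,0,0.03],[1,0.34,0.07,0,0,0,0.015],[1,0,0,0,0,0,0],[1,0,0,0,0,0,0]]])

```text
time_s: 21.85
ee_pos: [0.5198, -0.0837, 0.2183]
tool_rot: [0.182, 0.983, -0.001, -0.002]
force: [1.3, -2.2, -3.6]
width: 0.168
```

Run:
```python
from h import *
st();print(arm.get_state()['qpos'])
s=snap('side');t=snap('top')
a=s['img'][120:240,260:400,::-1];b=t['img'][140:260,250:390,::-1]
cv2.imwrite('pics/s6.png',cv2.resize(np.hstack([a,b]),None,fx=2.85,fy=2.85,interpolation=cv2.INTER_CUBIC))
```

```text
t 21.85 tip g (np.float64(-0.1112), np.float64(-0.0508), np.float64(0.1453)) grasp g (np.float64(-0.1111), np.float64(-0.0508), np.float64(0.1644)) z [-0.004 -0.001 -1.   ] toolx yaw 2.776 F [ 1.3 -2.2 -3.6] w 0.168
[-0.15899547  0.14485912 -0.20527157  1.22464201 -0.00166558  0.20639656]
```

View pics/s6.png

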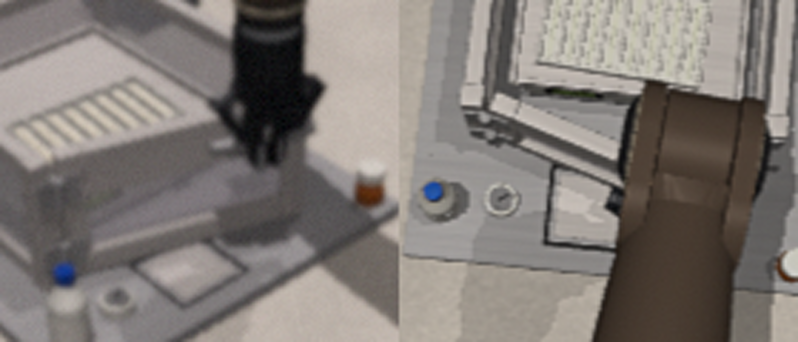

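```bash
python3 -c "
from h import *
st();print(arm.job_done())"
```

```text
t 21.95 tip g (np.float64(-0.1111), np.float64(-0.0509), np.float64(0.1453)) grasp g (np.float64(-0.111), np.float64(-0.0508), np.float64(0.1644)) z [-0.004 -0.001 -1.   ] toolx yaw 2.776 F [ 0.7 -1.7 -3.4] w 0.165
the job is handed in; nothing more can be done
None
```

The job is handed in at 22 s: the cover is level and the gate stands about 0.30 rad open (free edge about 90 mm), still gripped by the knob. One part went badly: my first swing loaded the knob with about 72 N before I stopped it.

**What I did:**
1. I pressed the cover down to its hard stop (14 N, fingertips at about 20 mm). Later pictures show it flush.
2. I gripped the knob, lifted the bolt 10.5 mm and drew it about 31 mm. No catching force showed.
3. I swung the gate towards the robot. This took two tries.

**What went wrong:** on the first swing the last joint reached its range limit at about 0.26 rad. The blocked turn pushed the bolt back out on the open gate, with the wrist force at about 72 N (limit 120). I brought the gate back, redrew the bolt in the air and shut the gate with the bolt clear of the keeper. I then regripped with the hand turned half round and swung again, which ran freely with only spring and weight forces.

**Last checks:**
- **Gate angle:** the hand's turn and the knob's position both gave 0.30 rad. Rough readings off the top picture gave 0.29 to 0.33.
- **Forces:** about 2 N from the spring and 3.4 N from the bolt's weight.
- **Grip:** the opening still matches the knob.
- **Other things:** the bottle, timer, jar and tray look unmoved in the last picture. The beaker, rack, tip box and forceps were outside the crop, and the arm never went near them at their height.

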